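# Shut and bolt the sample transport case

### The job

Get the sample case ready for transport: swing its lid fully shut, then slide the bolt across until its tip is fully home against the stop hidden inside the keeper, and lean on it there for a moment with roughly 10 N so that it is surely seated. Be gentle: never press the bolt on its stop with more than 20 N or the case and lid with more than 40 N, leave the other things on the bench alone, and leave the case shut and bolted.

Things in the scene. Friction and masses are not known exactly. Their poses are not given: they have to be found in the camera images.
- case: Grey sample case fixed to the bench, 280 mm along its x, 160 mm along y (y -70 to +90), 80 mm high, tubes inside. Origin on the bench surface under x = 0; z up. Lid hinged along the +y side. Along the -y side a lower shelf (y -125 to -70, 60 mm high) carries the bolt's guide; with the lid shut nothing on case, lid or shelf but the knob rises above z = 90 mm.
- guide (a point): Point on the floor of the bolt's guide, case frame (0, -97, 68.5) mm. The guide is a straight aluminium channel along case x, from x = -135 to +50 mm, side rails to z = 80 mm, with two flat straps over it at x = -70..-50 and +30..+50 mm, strap tops at z = 84 mm. The knob travels between the straps.
- hinge (a point): Hinge line of the lid, at its middle: case frame (0, +90, 84) mm; the line runs along the case's x.
- lid (a joint): Lid angle, rad: 0 = shut flat on the case, 1.57 = upright, grows as it opens, at most 1.8. The hinge is stiff (about 0.4 N m), so the lid stays where it is left; pushing it 120 mm from the hinge takes up to 5 N, and it stops hard at 0.
- lid_edge (a point): Middle of the lid's free edge on its outer face (the top when shut). White plate 284 mm long along the hinge, 8 mm thick, reaching 162 mm from the hinge line, outer face 4 mm beyond the plane through that line. A steel tongue, with the keeper under it, continues it 42 mm further, 55 to 105 mm along case +x from the middle.
- keeper (a point): Centre of the mouth of the keeper, a steel pocket under the lid's tongue, 25 mm wide, 13 mm high, that faces the bolt only with the lid fully shut; x points into it, the way the bolt goes. Shut, it lies at case (60, -97, 73.5) mm with the case's axes. Hidden inside, the end of a set screw stops the bolt: set differently on each case, 15 to 35 mm behind the mouth. It must be felt.
- bolt: Loose flat steel slide bolt, about 0.15 kg, bar 20 x 10 mm, 170 mm long, in the guide with 1.5 mm play. Origin: underside of the bar, half-way along; x points to the tip (as case x), z up. Slides with under 3 N; stops hard when the tip meets the stop screw inside the keeper, 20 to 60 mm from its start. A tip that catches the keeper's rim stops short.
- bolt_tip (a point): Centre of the end face of the bolt's tip (a nose 15 mm wide, 6.5 mm thick), 85 mm from the bolt's origin.
- bolt_knob (a point): The bolt's upright round knob at half its height: 14 mm in diameter, 40 mm high; its foot stands on the bar, its top is about 118 mm above the bench. Push it from behind along case +x, above the straps.
- jar: small white open pot, 48 mm wide, 50 mm high, on the bench beside the latch shelf; origin at the centre of its underside. Bystander: leave it alone.
- wrench: small steel wrench 150 mm long lying on the bench on the hinge side of the case; origin under its middle. Bystander: leave it alone.
- calculator: flat black calculator 130 x 75 x 14 mm; origin under its centre. Bystander: leave it alone.
- tube_rack: rack of capped sample tubes, 90 x 200 mm, 90 mm high; origin under its centre. Bystander: leave it alone.
- wash_bottle: small white bottle, 44 mm wide, 110 mm high; origin under its centre. Bystander: leave it alone.
- tip_box: pipette tip box 122 x 87 x 72 mm; origin under its centre. Bystander: leave it alone.
- beaker: clear beaker 70 mm wide, 85 mm high; origin under its centre. Bystander: leave it alone.
Things that resemble listed ones, but are neither listed nor needed, are in the scene too. Several things have the shape of the bolt; the one meant has the colours described above.

How it is judged (in metres and radians):
On the way, in this order (a step that is already met when the one before it is completed fails the run):
1. the lid is fully shut, the bolt still drawn back (value of joint lid below 0.02 rad and x of bolt_tip in the frame of keeper below 0 m), for 0.2 s.
2. the bolt's tip is pressed against the stop inside the keeper with more than 4 N (x of bolt_tip in the frame of keeper above 0.012 m and distance between bolt_tip and stop_c0 below 0.0085 m and y of bolt_tip in the frame of keeper between -0.006 and 0.006 m and value of joint lid below 0.02 rad and contact force between bolt and stop_c0 above 4 N), for 0.2 s.
At the end, for the whole second after the job is handed in: The lid is shut (under 0.02 rad) and the bolt is at rest inside the keeper with its tip within 2 mm of the stop and within 6 mm of its centre line (x of bolt_tip in the frame of keeper above 0.012 m and distance between bolt_tip and stop_c0 below 0.0085 m and y of bolt_tip in the frame of keeper between -0.006 and 0.006 m and value of joint lid below 0.02 rad and linear speed of bolt below 0.01 m/s); the robot touches nothing.
It fails at once if the bolt is pressed against the stop inside the keeper with more than 20 N (contact force between bolt and stop_c0 above 20 N).
It fails at once if the robot presses the case or its lid with more than 40 N (contact force between any of the fingers, the arm and case above 40 N).
It fails at once if a bystander is moved more than 20 mm or tipped (distance of any of jar, wrench, calculator, tube_rack, wash_bottle, tip_box, beaker from where it was at the start of the episode above 0.02 m or angle between any of jar, wrench, calculator, tube_rack, wash_bottle, tip_box, beaker's own z axis and vertical above 0.35 rad).
It also fails if it takes over 64 s, if anything falls off the work surface, if the arm or the gripper's body presses on something with over 40 N, if the wrist force passes 120 N, or if a joint passes its speed limit or range.

### The arm

A 6-joint arm with a two-finger parallel gripper is mounted at the origin on the work surface. World frame = base frame: x ahead of the robot, y to its left, z up, the work surface at z = 0. Lengths are in mm, angles in rad, forces in N, time in s.
With the tool pointing down it reaches from about 350 to 775 mm from the base axis. Payload 7.3 kg.
Tool frame: the origin (TCP) lies at the very end of the fingers, on their centre line; the grasp point (between the pads) lies 19 mm behind it; z points along the fingers, y is the line along which they close (so a half turn about z gives the same grasp; the last joint's range is limited). The gripper opens to 92 mm and grips with 3 to 60 N. Pads are 19 mm wide; open, the fingers measure 130 mm over their backs; the gripper's body (75 mm by 190 mm) begins 47 mm behind the grasp point.
Start: joints at [1.121, 0.342, 1.524, -0, 1.275, -0.146], TCP at [157.038, 500.983, 226.741] pointing down, gripper open.
Joint ranges: [-2.53, 2.53], [-0.77, 2.02], [0.04, 2.7], [-1, 4.14], [0.28, 2.66], [-3.11, 3.11]. Speed limits (rad/s): [2.57, 2.57, 3.14, 3.14, 3.14, 3.14].

### API

Orientations are given as [roll, pitch, yaw] about the fixed x, y, z axes, in that order (R = Rz(yaw) Ry(pitch) Rx(roll)).
In Python, from plant import bot gives the robot as it stands.
- The arm moves only by the tool jog_arm, never from a script. Its argument "targets" is a list of rows, each an object with "xyz": the shift along the tool's x, y, z as a fraction of full scale, a list of three; "spin": the turn about the tool's z as a fraction of full scale. In form: [{"xyz": [x, y, z], "spin": spin}, ...]. A call has exactly 10 rows; each row shifts and turns the commanded pose from where the row before left it, along the tool's axes as they then stand; what a row does not reach is not made up. Full scale, the value 1, is 80 mm for a shift and 0.1 rad for a turn. A row lasts 1/8 s, in which the tool goes at most 62.5 mm and 10.7 degrees, less where a joint would pass 70% of its speed; a pose out of reach is approached as far as the arm can. A call with a number of a shift or a turn outside -1 to 1 is refused whole. A call with a gripper value outside its range is refused whole. "gripper" is the opening in per cent of the stroke, from 0 (shut) to 100 (fully open), set as the call begins (left out, the last holds). The fingers move at their own pace and stop on an object; the grip force is fixed at half the most. Time passes only in rows, so rows that do not move let the fingers close, or fill a call up. It gives the time, the measured TCP pose, the force, the opening and the grip force at its end, in the units of the state.
- bot.get_obs(): the state, without advancing time (a new reading comes with each control period).
- bot.capture(name): name is "side" or "top"; returns the picture (420x560x3 uint8, blue, green, red); there is no depth.
- bot.get_calibration(name): a dict with "vfov" (degrees; the focal length in pixels is half the picture's height over the tangent of half this angle, whatever the lens; pixels are square), "cx", "cy" (the principal point, pixels), "k1" (the pictures are not rectified: a ray, as slopes to the right and down, at radius r is drawn at 1 + k1 r^2 times it, then the intrinsics apply), "eye" and "rotation" of the camera in the world. Camera axes: x right, y down, z forward; pixel columns grow to the right and rows downward; lengths in mm; the calibration is good to about 2 mm. A picture is of the moment at which its call begins. get_calibration takes no time and is no camera call.
- bot.close_job(): hands the job in; it is judged then, once.
The state is a dict: "time": time; "joint_positions": joint angles; "dq": joint speeds; "tau": joint torques, N m; "tool_pos": TCP position; "tcp_rot": TCP orientation; "contact_force": force on the tool from outside, world axes, zero at the start; "moment": the same for the moment, N m; "grip_width": finger opening in mm; "finger_force": force on a finger pad.
Only numpy, scipy, OpenCV 4.12 (cv2) and the standard library are available. Lean on these libraries where they do the work, as an engineer would, in place of code of your own. Each camera call takes 0.05 s, during which the arm holds its last target. There are 200 camera calls.

## Working session

There is one attempt and no reset: what is moved stays moved. The work goes in short steps, Python scripts to look and compute and a tool call to move; the robot and the scene stay as the last step left them, time stands still between calls to the robot, and variables do not carry over. Pictures are saved under pics/ and viewed, at most 10 in all, crops included, and the job is handed in when it is done.

Besides the shell and the picture viewer there is one more tool, called after "Call:" by a JSON object that holds its "method" and its "body". jog_arm: Moves the arm, as the interface text tells. Shift numbers are shares of 80 mm and turn numbers shares of 0.1 rad, none past 1 either way. Its arguments: {"type":"object","properties":{"targets":{"type":"array","items":{"type":"object","properties":{"xyz":{"type":"array","items":{"type":"number"}},"spin":{"type":"number"}}}},"gripper":{"type":"number"}},"required":["targets"]}

```bash
mkdir -p pics; ls; python3 - <<'E'
from plant import bot
import cv2
for n in("side","top"):
    cv2.imwrite(f"pics/{n}0.png",bot.capture(n)); print(n,bot.get_calibration(n))
print(bot.get_obs())
E
```

```text
pics
side {'vfov': 55.09937663460652, 'cx': 281.5794744940594, 'cy': 206.48753524982706, 'k1': 0.02207524641956238, 'eye': array([  86.81810077, -619.29619654,  776.80660571]), 'rotation': array([-2.31641531, -0.00630203, -0.60059175])}
top {'vfov': 42.347361191665485, 'cx': 289.91858327885126, 'cy': 211.60085319796738, 'k1': -0.2049986513728697, 'eye': array([ 342.95602647,   22.67640743, 1435.24879366]), 'rotation': array([-2.99916615,  0.00899397, -1.59470596])}
{'time': 0.1, 'joint_positions': array([ 1.12104055e+00,  3.42654524e-01,  1.52489363e+00, -3.51866161e-05,
        1.27540275e+00, -1.45969930e-01]), 'dq': array([-0.0003587 , -0.00227116, -0.00125134,  0.00014821,  0.00136068,
        0.00017152]), 'tau': array([ 1.62940312e-03, -4.32004845e+01, -2.44699091e+01,  7.19941081e-02,
        5.24159241e-02, -4.34139952e-05]), 'tool_pos': array([156.8647798 , 500.64769157, 226.12341794]), 'tcp_rot': array([-3.14024395e+00, -1.64269541e-04,  2.83781696e+00]), 'contact_force': array([-0.62513223, -0.30553863, -0.50964665]), 'moment': array([-0.02068265, -0.05977456,  0.03551681]), 'finger_force': 0.0, 'grip_width': 91.8032253582415}
```

View pics/top0.png

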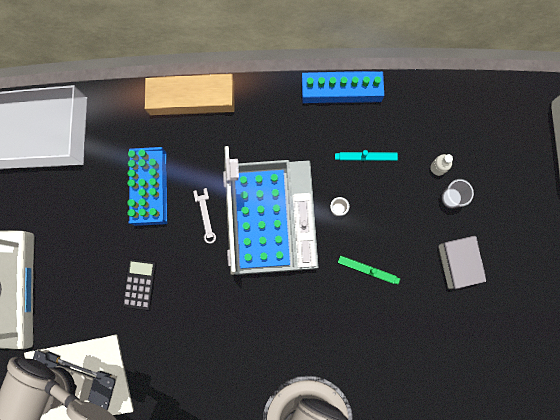

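View pics/side0.png

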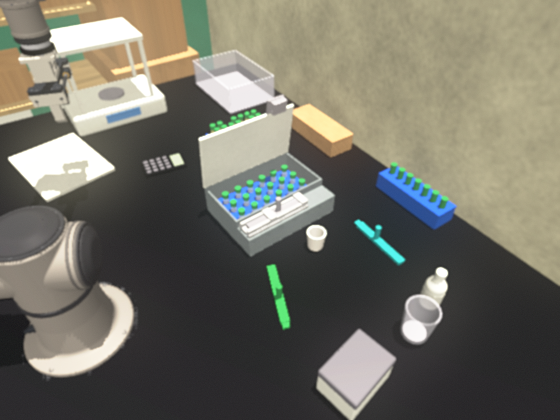

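```bash
cat > h.py <<'E'
import numpy as np, cv2
from scipy.spatial.transform import Rotation as R
from plant import bot
H,W=420,560
def cam(n):
    c=bot.get_calibration(n); f=H/2/np.tan(np.radians(c["vfov"])/2)
    return c,f,R.from_euler("xyz",c["rotation"]).as_matrix()
def ray(n,uv):
    c,f,M=cam(n); d=(np.array(uv,float)-[c["cx"],c["cy"]])/f
    u=d.copy()
    for _ in range(30): u=d/(1+c["k1"]*(u@u))
    v=M@np.array([*u,1]); return c["eye"],v/np.linalg.norm(v)
def plane(n,uv,z):
    e,v=ray(n,uv); return e+v*(z-e[2])/v[2]
def proj(n,p):
    c,f,M=cam(n); q=M.T@(np.array(p,float)-c["eye"]); u=q[:2]/q[2]
    return u*(1+c["k1"]*(u@u))*f+[c["cx"],c["cy"]]
def tri(uvt,uvs):
    e1,a=ray("top",uvt); e2,b=ray("side",uvs)
    t=np.linalg.lstsq(np.c_[a,-b],e2-e1,rcond=None)[0]
    p,q=e1+a*t[0],e2+b*t[1]; return (p+q)/2,np.linalg.norm(p-q)
E
python3 - <<'E'
from h import *
a=cv2.imread("pics/top0.png")[140:285,215:355]; b=cv2.imread("pics/side0.png")[90:255,190:345]
cv2.imwrite("pics/tc.png",cv2.resize(a,None,fx=4,fy=4,interpolation=cv2.INTER_CUBIC))
cv2.imwrite("pics/sc.png",cv2.resize(b,None,fx=3.6,fy=3.6,interpolation=cv2.INTER_CUBIC))
print(plane("top",(308,412),0)) 
E
```

```text
[18.85996074 -3.93391159  0.        ]
```

View pics/tc.png

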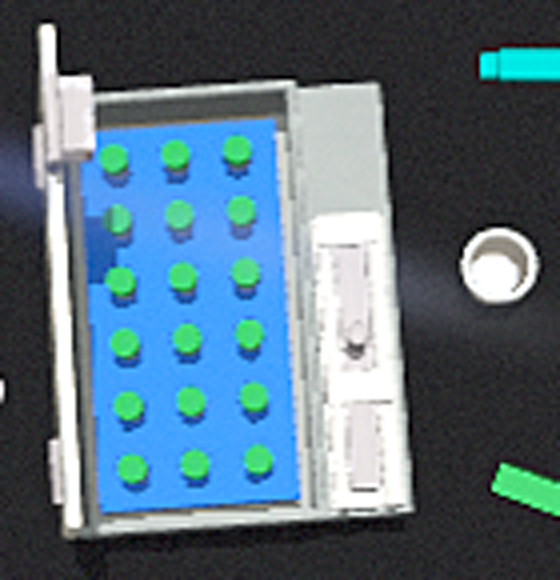

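View pics/sc.png

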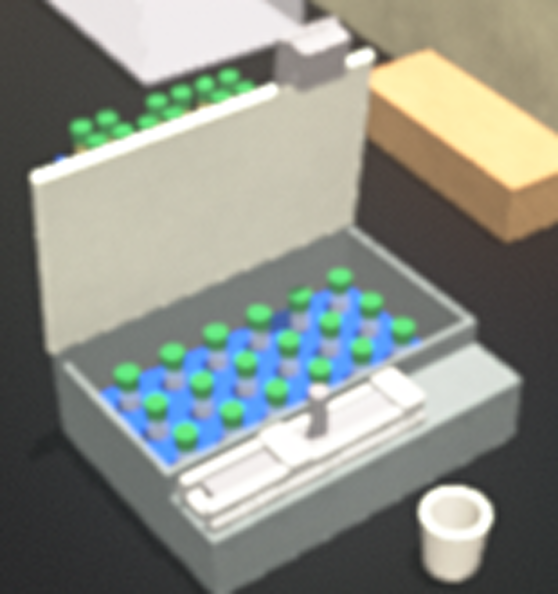

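```bash
python3 - <<'E'
from h import *
T=lambda x,y:(215+x/4,140+y/4); S=lambda x,y:(190+x/3.6,90+y/3.6)
pts={(140,-125,60):(T(381,84),S(521,380)),(-140,-125,60):(T(413,510),S(213,541)),(140,-70,80):(T(294,83),S(472,321))}
C=[];Wd=[]
for k,(t,s) in pts.items():
    print(k,plane("top",t,k[2]).round(1),plane("side",s,k[2]).round(1),tri(t,s)[0].round(1)); C.append(k[:2]);Wd.append((plane("top",t,k[2])[:2]+plane("side",s,k[2])[:2])/2)
C.append((50,-97+0));Wd.append(plane("top",T(345,212),82)[:2])
C=np.array(C,float);Wd=np.array(Wd)
z=lambda a:a[:,0]+1j*a[:,1]
c,w=z(C),z(Wd); r=np.sum((w-w.mean())*np.conj(c-c.mean()));th=np.angle(r);t=w.mean()-np.exp(1j*th)*c.mean()
print("yaw",th,"orig",t,"scale",abs(r)/np.sum(abs(c-c.mean())**2),"res",abs(w-t-np.exp(1j*th)*c).round(1))
def tc(p): q=(p[0]+1j*p[1]-t)*np.exp(-1j*th); return np.array([q.real,q.imag,p[2]]).round(1)
k=tri(T(357,327),S(318,388));print("knob",k, tc(k[0]),tc(plane("top",T(357,328),118)),tc(plane("side",S(318,388),118)))
for n,a,b in(("edge-x",T(74,528),S(36,180)),("edge+x",T(47,28),S(372,55)),("keepertop",T(92,80),S(345,30))):
    k=tri(a,b);print(n,k[0].round(1),k[1].round(1),tc(k[0]))
np.save("case.npy",[t.real,t.imag,th])
p=t+np.exp(1j*th)*np.array([0,-50]);
for l,q in(("jar",T(500,265)),):print(l,tc(plane("top",q,50)))
E
```

```text
(140, -125, 60) [672.1 -25.7  60. ] [673.1 -25.9  60. ] [672.4 -26.   60.3]
(-140, -125, 60) [395.7 -37.9  60. ] [397.  -36.6  60. ] [395.9 -38.   61.8]
(140, -70, 80) [669.3  30.7  80. ] [669.9  31.4  80. ] [669.2  30.7  80.8]
yaw 0.04621946119429241 orig (528.4040597615201+94.00896056172573j) scale 0.9883711346810913 res [2.1 2.  1.9 1.6]
knob (array([504.98113714,  -3.92896775, 119.20463916]), np.float64(2.1928188175060113)) [-27.9 -96.8 119.2] [-27.4 -97.3 118. ] [-28.1 -95.2 118. ]
edge-x [385.1 155.7 243.5] 4.2 [-140.3   68.3  243.5]
edge+x [667.5 168.9 242.7] 2.6 [142.4  68.4 242.7]
keepertop [623.5 139.4 289. ] 0.5 [ 97.1  41.  289. ]
jar [  15.2 -194.4   50. ]
```

Bolt candidates: cyan bar (366,156), green bar (369,270), and the steel bolt in the case's guide with its knob at (304,222). By its colour and place the one in the guide is meant, and the close crops confirm it (knob at case x ≈ -28, y ≈ -97, top ≈ 118 mm). The lid stands at about 1.45 rad, with the tongue and keeper at (233,165).

First move: close the fingers, align the tool with the case and go behind the lid.

Call:
{"method": "jog_arm", "body": {"gripper": 0, "targets": [{"xyz":[0,0,0],"spin":-0.875},{"xyz":[0,0,0],"spin":-0.875},{"xyz":[0,0,0],"spin":-0.875},{"xyz":[0,0,0],"spin":-0.875},{"xyz":[-0.45,-0.38,0],"spin":0},{"xyz":[-0.45,-0.38,0],"spin":0},{"xyz":[-0.45,-0.38,0],"spin":0},{"xyz":[-0.45,-0.38,0],"spin":0},{"xyz":[-0.45,-0.38,0],"spin":0},{"xyz":[-0.45,-0.38,0],"spin":0}]}}

```text
time: 1.35
tool_pos: [382.2, 327.6, 226.5]
tcp_rot: [-3.141, -0.001, -3.095]
contact_force: [0.4, 0.3, -0.3]
grip_width: 0.9
finger_force: 0.0
```

```bash
cat > st.py <<'E'
from h import *
o=bot.get_obs(); a,b,th=np.load("case.npy"); p=o["tool_pos"]
r=lambda v:[(v[0]*np.cos(th)+v[1]*np.sin(th)).round(1),(-v[0]*np.sin(th)+v[1]*np.cos(th)).round(1),round(v[2],1)]
print(o["time"],"tcp case",r([p[0]-a,p[1]-b,p[2]]),"rot",o["tcp_rot"].round(3),"F case",r(o["contact_force"]),o["grip_width"].round(1))
E
python3 st.py
python3 - <<'E'
from h import *
a,b,th=np.load("case.npy")
T=lambda x,y:(215+x/4,140+y/4)
for l,q in(("rear",T(366,490)),):
    p=plane("top",q,78.5);d=p[:2]-[a,b];print(l,d[0]*np.cos(th)+d[1]*np.sin(th))
E
```

```text
rear -124.74119688904759Traceback (most recent call last):
  File "st.py", line 4, in <module>
    print(o["time"],"tcp case",r([p[0]-a,p[1]-b,p[2]]),"rot",o["tcp_rot"].round(3),"F case",r(o["contact_force"]),o["grip_width"].round(1))
                                                                                                                  ^^^^^^^^^^^^^^^^^^^^^
AttributeError: 'float' object has no attribute 'round'
```

Call:
{"method": "jog_arm", "body": {"targets": [{"xyz":[-0.26,-0.225,0.03],"spin":0},{"xyz":[-0.26,-0.225,0.03],"spin":0},{"xyz":[-0.26,-0.225,0.03],"spin":0},{"xyz":[-0.26,-0.225,0.03],"spin":0},{"xyz":[-0.26,-0.225,0.03],"spin":0},{"xyz":[0,-0.1,0],"spin":0},{"xyz":[0,-0.1,0],"spin":0},{"xyz":[0,-0.1,0],"spin":0},{"xyz":[0,-0.1,0],"spin":0},{"xyz":[0,-0.1,0],"spin":0}]}}

```text
time: 2.6
tool_pos: [490.9, 203.4, 214.9]
tcp_rot: [3.141, 0.0, -3.095]
contact_force: [0.0, 0.1, -0.4]
grip_width: 0.5
finger_force: 0.0
```

```bash
sed -i 's/o\["grip_width"\].round(1)/o["grip_width"]/' st.py; python3 st.py
python3 - <<'E'
import numpy as np
r=130
th=np.linspace(1.45,0,21)
P=np.c_[90-r*np.cos(th)+4*np.sin(th)+19,84+r*np.sin(th)+4*np.cos(th)]
print(P.round(0).tolist()); d=np.diff(P,axis=0)/80; print(np.c_[d[:,0],-d[:,1]].round(2).tolist())
E
```

```text
2.6 tcp case [np.float64(-32.4), np.float64(111.0), np.float64(214.9)] rot [ 3.141  0.    -3.095] F case [np.float64(0.0), np.float64(0.0), np.float64(-0.4)] 0.5181227671237373
[[97.0, 214.0], [88.0, 212.0], [79.0, 210.0], [70.0, 208.0], [61.0, 205.0], [52.0, 201.0], [44.0, 197.0], [36.0, 192.0], [28.0, 186.0], [21.0, 180.0], [14.0, 173.0], [8.0, 166.0], [2.0, 159.0], [-3.0, 151.0], [-7.0, 142.0], [-11.0, 134.0], [-14.0, 125.0], [-17.0, 116.0], [-19.0, 107.0], [-20.0, 97.0], [-21.0, 88.0]]
[[-0.12, 0.01], [-0.12, 0.02], [-0.11, 0.03], [-0.11, 0.04], [-0.11, 0.05], [-0.1, 0.06], [-0.1, 0.06], [-0.09, 0.07], [-0.09, 0.08], [-0.08, 0.08], [-0.08, 0.09], [-0.07, 0.09], [-0.06, 0.1], [-0.06, 0.1], [-0.05, 0.11], [-0.04, 0.11], [-0.03, 0.11], [-0.02, 0.12], [-0.02, 0.12], [-0.01, 0.12]]
```

Call:
{"method": "jog_arm", "body": {"targets": [{"xyz":[0,-0.09,0.01],"spin":0},{"xyz":[0,-0.09,0],"spin":0},{"xyz":[0,-0.12,0.01],"spin":0},{"xyz":[0,-0.12,0.02],"spin":0},{"xyz":[0,-0.11,0.03],"spin":0},{"xyz":[0,-0.11,0.04],"spin":0},{"xyz":[0,-0.11,0.05],"spin":0},{"xyz":[0,-0.1,0.06],"spin":0},{"xyz":[0,-0.1,0.06],"spin":0},{"xyz":[0,-0.09,0.07],"spin":0}]}}

```text
time: 3.85
tool_pos: [495.1, 120.0, 186.4]
tcp_rot: [-3.141, 0.0, -3.096]
contact_force: [0.6, 0.7, 1.7]
grip_width: 0.4
finger_force: 0.9
```

```bash
python3 st.py
python3 - <<'E'
from h import *
a=bot.capture("top")[120:300,190:350]; b=bot.capture("side")[70:260,180:350]
f=lambda i:cv2.resize(i,(400,450),interpolation=cv2.INTER_CUBIC)
cv2.imwrite("pics/m1.png",np.hstack([f(a),f(b)]))
E
```

```text
3.85 tcp case [np.float64(-32.0), np.float64(27.5), np.float64(186.4)] rot [-3.141  0.    -3.096] F case [np.float64(0.7), np.float64(0.6), np.float64(1.7)] 0.3766850343116508
```

View pics/m1.png

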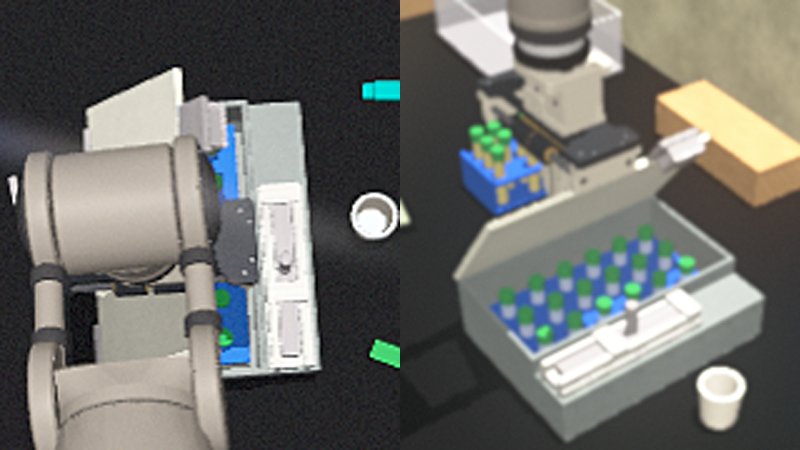

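The lid is turning down with the fingers behind it (lid edge in the right panel runs from about (460,275) to (690,140)), and the gripper's body clears the tongue. I'll carry on along the arc.

Call:
{"method": "jog_arm", "body": {"targets": [{"xyz":[0,-0.09,0.08],"spin":0},{"xyz":[0,-0.08,0.08],"spin":0},{"xyz":[0,-0.08,0.09],"spin":0},{"xyz":[0,-0.07,0.09],"spin":0},{"xyz":[0,-0.06,0.1],"spin":0},{"xyz":[0,-0.06,0.1],"spin":0},{"xyz":[0,-0.05,0.11],"spin":0},{"xyz":[0,-0.04,0.11],"spin":0},{"xyz":[0,-0.03,0.11],"spin":0},{"xyz":[0,-0.02,0.08],"spin":0}]}}

```text
time: 5.2
tool_pos: [497.0, 74.1, 110.0]
tcp_rot: [3.142, -0.0, -3.095]
contact_force: [-0.3, -1.2, 1.1]
grip_width: 0.5
finger_force: 0.5
```

```bash
python3 st.py
```

```text
5.2 tcp case [np.float64(-32.3), np.float64(-18.4), np.float64(110.0)] rot [ 3.142 -0.    -3.095] F case [np.float64(-0.4), np.float64(-1.2), np.float64(1.1)] 0.48916773908127426
```

Call:
{"method": "jog_arm", "body": {"targets": [{"xyz":[0,-0.01,0.05],"spin":0},{"xyz":[0,-0.01,0.05],"spin":0},{"xyz":[0,0,0.05],"spin":0},{"xyz":[0,0,0.03],"spin":0},{"xyz":[0,0,0.02],"spin":0},{"xyz":[0,0,0.02],"spin":0},{"xyz":[0,0,0.02],"spin":0},{"xyz":[0,0,0.01],"spin":0},{"xyz":[0,0,0],"spin":0},{"xyz":[0,0,0],"spin":0}]}}

```text
time: 6.45
tool_pos: [497.1, 72.7, 90.7]
tcp_rot: [3.141, -0.0, -3.095]
contact_force: [-0.0, 0.0, 0.6]
grip_width: 0.6
finger_force: 0.0
```

Call:
{"method": "jog_arm", "body": {"targets": [{"xyz":[0,0,0.01],"spin":0},{"xyz":[0,0,0.01],"spin":0},{"xyz":[0,0,0.01],"spin":0},{"xyz":[0,0,0],"spin":0},{"xyz":[0,0,0],"spin":0},{"xyz":[0,0,0],"spin":0},{"xyz":[0,0,0],"spin":0},{"xyz":[0,0,0],"spin":0},{"xyz":[0,0,0],"spin":0},{"xyz":[0,0,0],"spin":0}]}}

```text
time: 7.7
tool_pos: [497.3, 72.6, 88.3]
tcp_rot: [3.142, 0.0, -3.095]
contact_force: [0.0, -0.9, 0.3]
grip_width: 0.4
finger_force: 0.0
```

Call:
{"method": "jog_arm", "body": {"targets": [{"xyz":[0,0,0.01],"spin":0},{"xyz":[0,0,0],"spin":0},{"xyz":[0,0,0.01],"spin":0},{"xyz":[0,0,0],"spin":0},{"xyz":[0,0,0],"spin":0},{"xyz":[0,0,0],"spin":0},{"xyz":[0,0,0],"spin":0},{"xyz":[0,0,0],"spin":0},{"xyz":[0,0,0],"spin":0},{"xyz":[0,0,0],"spin":0}]}}

```text
time: 8.95
tool_pos: [497.3, 72.6, 88.1]
tcp_rot: [-3.142, 0.001, -3.095]
contact_force: [-4.6, -0.3, 13.4]
grip_width: 0.1
finger_force: 6.8
```

Call:
{"method": "jog_arm", "body": {"targets": [{"xyz":[0,0,-0.3],"spin":0},{"xyz":[0,0,-0.3],"spin":0},{"xyz":[0.1,-0.24,0],"spin":0},{"xyz":[0.1,-0.24,0],"spin":0},{"xyz":[0.1,-0.24,0],"spin":0},{"xyz":[0.1,-0.24,0],"spin":0},{"xyz":[0,0,0],"spin":0},{"xyz":[0,0,0.16],"spin":0},{"xyz":[0,0,0.16],"spin":0},{"xyz":[0,0,0.16],"spin":0}]}}

```text
time: 10.2
tool_pos: [468.5, -5.0, 95.0]
tcp_rot: [3.141, -0.001, -3.095]
contact_force: [-0.8, 0.3, -0.1]
grip_width: 0.7
finger_force: 0.0
```

```bash
python3 st.py
python3 - <<'E'
from h import *
a=bot.capture("top")[120:300,190:350]; b=bot.capture("side")[100:260,200:345]
f=lambda i:cv2.resize(i,(400,450),interpolation=cv2.INTER_CUBIC)
cv2.imwrite("pics/m2.png",np.hstack([f(a),f(b)]))
E
```

```text
10.2 tcp case [np.float64(-64.4), np.float64(-96.1), np.float64(95.0)] rot [ 3.141e+00 -1.000e-03 -3.095e+00] F case [np.float64(-0.8), np.float64(0.4), np.float64(-0.1)] 0.7493301766019104
```

View pics/m2.png

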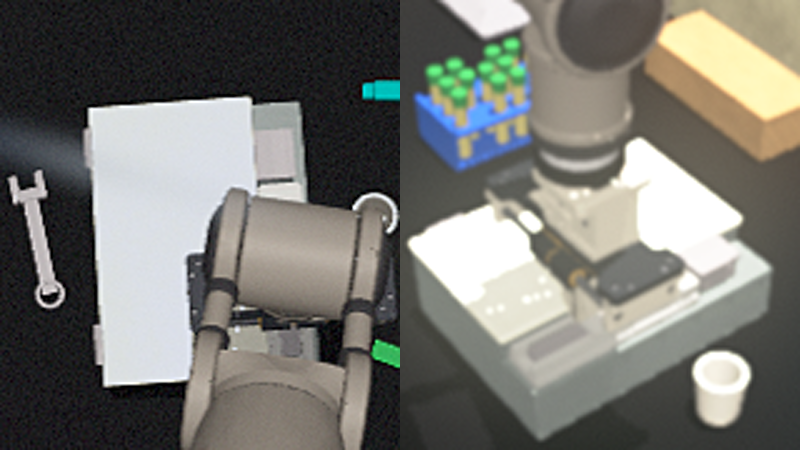

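The lid is shut flat (white plate (90,105)–(250,385) in the left panel), and the fingers stand behind the knob, in line with the guide. Next I'll push the bolt.

Call:
{"method": "jog_arm", "body": {"targets": [{"xyz":[-0.055,0,0],"spin":0},{"xyz":[-0.055,0,0],"spin":0},{"xyz":[-0.055,0,0],"spin":0},{"xyz":[-0.055,0,0],"spin":0},{"xyz":[-0.055,0,0],"spin":0},{"xyz":[-0.055,0,0],"spin":0},{"xyz":[-0.055,0,0],"spin":0},{"xyz":[-0.055,0,0],"spin":0},{"xyz":[-0.055,0,0],"spin":0},{"xyz":[0,0,0],"spin":0}]}}

```text
time: 11.55
tool_pos: [508.9, -3.7, 96.3]
tcp_rot: [3.142, 0.001, -3.095]
contact_force: [0.5, 0.2, 0.0]
grip_width: 0.2
finger_force: 0.0
```

```bash
python3 st.py
```

```text
11.55 tcp case [np.float64(-24.0), np.float64(-96.7), np.float64(96.3)] rot [ 3.142e+00  1.000e-03 -3.095e+00] F case [np.float64(0.5), np.float64(0.2), np.float64(0.0)] 0.19601433110709293
```

Call:
{"method": "jog_arm", "body": {"targets": [{"xyz":[-0.01,0,0],"spin":0},{"xyz":[-0.01,0,0],"spin":0},{"xyz":[-0.01,0,0],"spin":0},{"xyz":[-0.01,0,0],"spin":0},{"xyz":[-0.01,0,0],"spin":0},{"xyz":[-0.01,0,0],"spin":0},{"xyz":[0,0,0],"spin":0},{"xyz":[0,0,0],"spin":0},{"xyz":[0,0,0],"spin":0},{"xyz":[0,0,0],"spin":0}]}}

```text
time: 12.8
tool_pos: [513.2, -3.5, 96.4]
tcp_rot: [3.142, 0.0, -3.095]
contact_force: [-0.2, -0.3, -0.8]
grip_width: 0.5
finger_force: 0.0
```

Call:
{"method": "jog_arm", "body": {"targets": [{"xyz":[-0.01,0,0],"spin":0},{"xyz":[0,0,0],"spin":0},{"xyz":[0,0,0],"spin":0},{"xyz":[-0.005,0,0],"spin":0},{"xyz":[0,0,0],"spin":0},{"xyz":[0,0,0],"spin":0},{"xyz":[0,0,0],"spin":0},{"xyz":[0,0,0],"spin":0},{"xyz":[0,0,0],"spin":0},{"xyz":[0,0,0],"spin":0}]}}

```text
time: 14.05
tool_pos: [514.3, -3.4, 96.3]
tcp_rot: [3.141, 0.0, -3.095]
contact_force: [-1.3, -0.4, 0.8]
grip_width: 0.5
finger_force: 0.5
```

Call:
{"method": "jog_arm", "body": {"targets": [{"xyz":[-0.01,0,0],"spin":0},{"xyz":[0,0,0],"spin":0},{"xyz":[0,0,0],"spin":0},{"xyz":[-0.005,0,0],"spin":0},{"xyz":[0,0,0],"spin":0},{"xyz":[0,0,0],"spin":0},{"xyz":[0,0,0],"spin":0},{"xyz":[0,0,0],"spin":0},{"xyz":[0,0,0],"spin":0},{"xyz":[0,0,0],"spin":0}]}}

```text
time: 15.3
tool_pos: [515.5, -3.4, 96.3]
tcp_rot: [3.142, 0.0, -3.095]
contact_force: [-0.6, 0.1, 0.3]
grip_width: 0.3
finger_force: 0.5
```

Call:
{"method": "jog_arm", "body": {"targets": [{"xyz":[-0.01,0,0],"spin":0},{"xyz":[0,0,0],"spin":0},{"xyz":[0,0,0],"spin":0},{"xyz":[-0.005,0,0],"spin":0},{"xyz":[0,0,0],"spin":0},{"xyz":[0,0,0],"spin":0},{"xyz":[0,0,0],"spin":0},{"xyz":[0,0,0],"spin":0},{"xyz":[0,0,0],"spin":0},{"xyz":[0,0,0],"spin":0}]}}

```text
time: 16.55
tool_pos: [516.7, -3.3, 96.3]
tcp_rot: [3.141, 0.0, -3.095]
contact_force: [-1.2, 0.2, 1.4]
grip_width: 0.1
finger_force: 0.5
```

Call:
{"method": "jog_arm", "body": {"targets": [{"xyz":[-0.01,0,0],"spin":0},{"xyz":[0,0,0],"spin":0},{"xyz":[0,0,0],"spin":0},{"xyz":[-0.005,0,0],"spin":0},{"xyz":[0,0,0],"spin":0},{"xyz":[0,0,0],"spin":0},{"xyz":[0,0,0],"spin":0},{"xyz":[0,0,0],"spin":0},{"xyz":[0,0,0],"spin":0},{"xyz":[0,0,0],"spin":0}]}}

```text
time: 17.8
tool_pos: [517.9, -3.3, 96.3]
tcp_rot: [3.141, 0.0, -3.095]
contact_force: [-0.4, -0.3, 0.3]
grip_width: 0.1
finger_force: 0.5
```

Call:
{"method": "jog_arm", "body": {"targets": [{"xyz":[-0.01,0,0],"spin":0},{"xyz":[0,0,0],"spin":0},{"xyz":[0,0,0],"spin":0},{"xyz":[-0.005,0,0],"spin":0},{"xyz":[0,0,0],"spin":0},{"xyz":[0,0,0],"spin":0},{"xyz":[0,0,0],"spin":0},{"xyz":[0,0,0],"spin":0},{"xyz":[0,0,0],"spin":0},{"xyz":[0,0,0],"spin":0}]}}

```text
time: 19.05
tool_pos: [519.1, -3.2, 96.3]
tcp_rot: [3.142, 0.0, -3.095]
contact_force: [-0.8, 0.3, 0.7]
grip_width: 0.3
finger_force: 0.5
```

Call:
{"method": "jog_arm", "body": {"targets": [{"xyz":[-0.01,0,0],"spin":0},{"xyz":[0,0,0],"spin":0},{"xyz":[0,0,0],"spin":0},{"xyz":[-0.005,0,0],"spin":0},{"xyz":[0,0,0],"spin":0},{"xyz":[0,0,0],"spin":0},{"xyz":[0,0,0],"spin":0},{"xyz":[0,0,0],"spin":0},{"xyz":[0,0,0],"spin":0},{"xyz":[0,0,0],"spin":0}]}}

```text
time: 20.3
tool_pos: [520.3, -3.2, 96.3]
tcp_rot: [3.142, 0.0, -3.095]
contact_force: [-0.8, -0.5, -0.4]
grip_width: 0.7
finger_force: 0.5
```

Call:
{"method": "jog_arm", "body": {"targets": [{"xyz":[-0.01,0,0],"spin":0},{"xyz":[0,0,0],"spin":0},{"xyz":[0,0,0],"spin":0},{"xyz":[-0.005,0,0],"spin":0},{"xyz":[0,0,0],"spin":0},{"xyz":[0,0,0],"spin":0},{"xyz":[0,0,0],"spin":0},{"xyz":[0,0,0],"spin":0},{"xyz":[0,0,0],"spin":0},{"xyz":[0,0,0],"spin":0}]}}

```text
time: 21.55
tool_pos: [521.5, -3.1, 96.3]
tcp_rot: [3.141, 0.0, -3.095]
contact_force: [-0.9, -0.7, 0.2]
grip_width: 0.9
finger_force: 0.5
```

Call:
{"method": "jog_arm", "body": {"targets": [{"xyz":[-0.01,0,0],"spin":0},{"xyz":[0,0,0],"spin":0},{"xyz":[0,0,0],"spin":0},{"xyz":[-0.005,0,0],"spin":0},{"xyz":[0,0,0],"spin":0},{"xyz":[0,0,0],"spin":0},{"xyz":[0,0,0],"spin":0},{"xyz":[0,0,0],"spin":0},{"xyz":[0,0,0],"spin":0},{"xyz":[0,0,0],"spin":0}]}}

```text
time: 22.8
tool_pos: [522.7, -3.1, 96.3]
tcp_rot: [3.142, 0.0, -3.095]
contact_force: [-1.4, 0.9, 0.8]
grip_width: 0.5
finger_force: 0.5
```

Call:
{"method": "jog_arm", "body": {"targets": [{"xyz":[-0.01,0,0],"spin":0},{"xyz":[0,0,0],"spin":0},{"xyz":[0,0,0],"spin":0},{"xyz":[-0.005,0,0],"spin":0},{"xyz":[0,0,0],"spin":0},{"xyz":[0,0,0],"spin":0},{"xyz":[0,0,0],"spin":0},{"xyz":[0,0,0],"spin":0},{"xyz":[0,0,0],"spin":0},{"xyz":[0,0,0],"spin":0}]}}

```text
time: 24.05
tool_pos: [523.9, -3.0, 96.3]
tcp_rot: [3.142, 0.0, -3.095]
contact_force: [-1.3, -0.6, 0.4]
grip_width: 0.6
finger_force: 0.5
```

Call:
{"method": "jog_arm", "body": {"targets": [{"xyz":[-0.01,0,0],"spin":0},{"xyz":[0,0,0],"spin":0},{"xyz":[0,0,0],"spin":0},{"xyz":[-0.005,0,0],"spin":0},{"xyz":[0,0,0],"spin":0},{"xyz":[0,0,0],"spin":0},{"xyz":[0,0,0],"spin":0},{"xyz":[0,0,0],"spin":0},{"xyz":[0,0,0],"spin":0},{"xyz":[0,0,0],"spin":0}]}}

```text
time: 25.3
tool_pos: [525.1, -2.9, 96.3]
tcp_rot: [3.142, 0.0, -3.095]
contact_force: [-0.8, 0.9, 0.3]
grip_width: 0.8
finger_force: 0.5
```

Call:
{"method": "jog_arm", "body": {"targets": [{"xyz":[-0.01,0,0],"spin":0},{"xyz":[0,0,0],"spin":0},{"xyz":[0,0,0],"spin":0},{"xyz":[-0.005,0,0],"spin":0},{"xyz":[0,0,0],"spin":0},{"xyz":[0,0,0],"spin":0},{"xyz":[0,0,0],"spin":0},{"xyz":[0,0,0],"spin":0},{"xyz":[0,0,0],"spin":0},{"xyz":[0,0,0],"spin":0}]}}

```text
time: 26.55
tool_pos: [526.3, -2.9, 96.3]
tcp_rot: [3.141, 0.0, -3.095]
contact_force: [-0.7, -0.7, 0.3]
grip_width: 0.3
finger_force: 0.5
```

Call:
{"method": "jog_arm", "body": {"targets": [{"xyz":[-0.01,0,0],"spin":0},{"xyz":[0,0,0],"spin":0},{"xyz":[0,0,0],"spin":0},{"xyz":[-0.005,0,0],"spin":0},{"xyz":[0,0,0],"spin":0},{"xyz":[0,0,0],"spin":0},{"xyz":[0,0,0],"spin":0},{"xyz":[0,0,0],"spin":0},{"xyz":[0,0,0],"spin":0},{"xyz":[0,0,0],"spin":0}]}}

```text
time: 27.8
tool_pos: [527.5, -2.8, 96.3]
tcp_rot: [3.142, -0.0, -3.095]
contact_force: [-0.7, 0.0, 0.3]
grip_width: 0.5
finger_force: 0.5
```

Call:
{"method": "jog_arm", "body": {"targets": [{"xyz":[-0.01,0,0],"spin":0},{"xyz":[0,0,0],"spin":0},{"xyz":[0,0,0],"spin":0},{"xyz":[-0.005,0,0],"spin":0},{"xyz":[0,0,0],"spin":0},{"xyz":[0,0,0],"spin":0},{"xyz":[0,0,0],"spin":0},{"xyz":[0,0,0],"spin":0},{"xyz":[0,0,0],"spin":0},{"xyz":[0,0,0],"spin":0}]}}

```text
time: 29.05
tool_pos: [528.7, -2.8, 96.3]
tcp_rot: [3.142, 0.0, -3.095]
contact_force: [-0.7, 0.4, 1.0]
grip_width: 0.5
finger_force: 0.5
```

Call:
{"method": "jog_arm", "body": {"targets": [{"xyz":[-0.01,0,0],"spin":0},{"xyz":[0,0,0],"spin":0},{"xyz":[0,0,0],"spin":0},{"xyz":[-0.005,0,0],"spin":0},{"xyz":[0,0,0],"spin":0},{"xyz":[0,0,0],"spin":0},{"xyz":[0,0,0],"spin":0},{"xyz":[0,0,0],"spin":0},{"xyz":[0,0,0],"spin":0},{"xyz":[0,0,0],"spin":0}]}}

```text
time: 30.3
tool_pos: [529.9, -2.7, 96.3]
tcp_rot: [3.142, 0.0, -3.095]
contact_force: [-0.5, 0.2, 0.1]
grip_width: 0.3
finger_force: 0.5
```

Call:
{"method": "jog_arm", "body": {"targets": [{"xyz":[-0.01,0,0],"spin":0},{"xyz":[0,0,0],"spin":0},{"xyz":[0,0,0],"spin":0},{"xyz":[-0.005,0,0],"spin":0},{"xyz":[0,0,0],"spin":0},{"xyz":[0,0,0],"spin":0},{"xyz":[0,0,0],"spin":0},{"xyz":[0,0,0],"spin":0},{"xyz":[0,0,0],"spin":0},{"xyz":[0,0,0],"spin":0}]}}

```text
time: 31.55
tool_pos: [531.1, -2.7, 96.3]
tcp_rot: [3.142, 0.0, -3.095]
contact_force: [-0.3, -0.4, 0.8]
grip_width: 0.6
finger_force: 0.5
```

Call:
{"method": "jog_arm", "body": {"targets": [{"xyz":[-0.01,0,0],"spin":0},{"xyz":[0,0,0],"spin":0},{"xyz":[0,0,0],"spin":0},{"xyz":[-0.005,0,0],"spin":0},{"xyz":[0,0,0],"spin":0},{"xyz":[0,0,0],"spin":0},{"xyz":[0,0,0],"spin":0},{"xyz":[0,0,0],"spin":0},{"xyz":[0,0,0],"spin":0},{"xyz":[0,0,0],"spin":0}]}}

```text
time: 32.8
tool_pos: [531.9, -2.6, 96.3]
tcp_rot: [3.141, -0.001, -3.095]
contact_force: [-4.2, 0.2, 3.2]
grip_width: 0.4
finger_force: 2.5
```

The force rises at last, about 28 mm behind the mouth by my estimate, so this is the stop and not the rim. Now I'll lean on it to about 10 N.

Call:
{"method": "jog_arm", "body": {"targets": [{"xyz":[-0.004,0,0],"spin":0},{"xyz":[-0.003,0,0],"spin":0},{"xyz":[0,0,0],"spin":0},{"xyz":[0,0,0],"spin":0},{"xyz":[0,0,0],"spin":0},{"xyz":[0,0,0],"spin":0},{"xyz":[0,0,0],"spin":0},{"xyz":[0,0,0],"spin":0},{"xyz":[0,0,0],"spin":0},{"xyz":[0,0,0],"spin":0}]}}

```text
time: 34.05
tool_pos: [532.0, -2.6, 96.2]
tcp_rot: [3.141, -0.002, -3.095]
contact_force: [-6.7, -0.8, 3.6]
grip_width: 0.6
finger_force: 3.3
```

Call:
{"method": "jog_arm", "body": {"targets": [{"xyz":[-0.003,0,0],"spin":0},{"xyz":[-0.003,0,0],"spin":0},{"xyz":[0,0,0],"spin":0},{"xyz":[0,0,0],"spin":0},{"xyz":[0,0,0],"spin":0},{"xyz":[0,0,0],"spin":0},{"xyz":[0,0,0],"spin":0},{"xyz":[0,0,0],"spin":0},{"xyz":[0,0,0],"spin":0},{"xyz":[0,0,0],"spin":0}]}}

```text
time: 35.3
tool_pos: [532.1, -2.6, 96.2]
tcp_rot: [3.141, -0.003, -3.095]
contact_force: [-7.6, -0.7, 4.1]
grip_width: 0.5
finger_force: 4.0
```

Call:
{"method": "jog_arm", "body": {"targets": [{"xyz":[-0.004,0,0],"spin":0},{"xyz":[-0.003,0,0],"spin":0},{"xyz":[0,0,0],"spin":0},{"xyz":[0,0,0],"spin":0},{"xyz":[0,0,0],"spin":0},{"xyz":[0,0,0],"spin":0},{"xyz":[0,0,0],"spin":0},{"xyz":[0,0,0],"spin":0},{"xyz":[0,0,0],"spin":0},{"xyz":[0,0,0],"spin":0}]}}

```text
time: 36.55
tool_pos: [532.2, -2.5, 96.2]
tcp_rot: [3.141, -0.004, -3.095]
contact_force: [-9.5, -0.9, 6.4]
grip_width: 0.5
finger_force: 4.8
```

About 9.5 N has been held for a second. Now I'll back off along the guide, rise and look.

Call:
{"method": "jog_arm", "body": {"targets": [{"xyz":[0.03,0,0],"spin":0},{"xyz":[0.1,0,0],"spin":0},{"xyz":[0.15,0,0],"spin":0},{"xyz":[0.1,0,0],"spin":0},{"xyz":[0,0,-0.5],"spin":0},{"xyz":[0,0,-0.5],"spin":0},{"xyz":[0.5,0.4,-0.5],"spin":0},{"xyz":[0.5,0.5,-0.3],"spin":0},{"xyz":[0.2,0.5,0],"spin":0},{"xyz":[0,0.5,0],"spin":0}]}}

```text
time: 37.8
tool_pos: [400.9, 143.2, 239.6]
tcp_rot: [3.141, 0.002, -3.096]
contact_force: [0.3, -1.2, 0.3]
grip_width: 0.5
finger_force: 0.0
```

```bash
python3 st.py
python3 - <<'E'
from h import *
a=bot.capture("top")[120:300,190:350]; b=bot.capture("side")[100:260,200:345]
f=lambda i:cv2.resize(i,(400,450),interpolation=cv2.INTER_CUBIC)
cv2.imwrite("pics/m3.png",np.hstack([f(a),f(b)]))
E
```

```text
37.8 tcp case [np.float64(-125.1), np.float64(55.1), np.float64(239.6)] rot [ 3.141e+00  2.000e-03 -3.096e+00] F case [np.float64(0.2), np.float64(-1.2), np.float64(0.3)] 0.5317549711209502
```

View pics/m3.png

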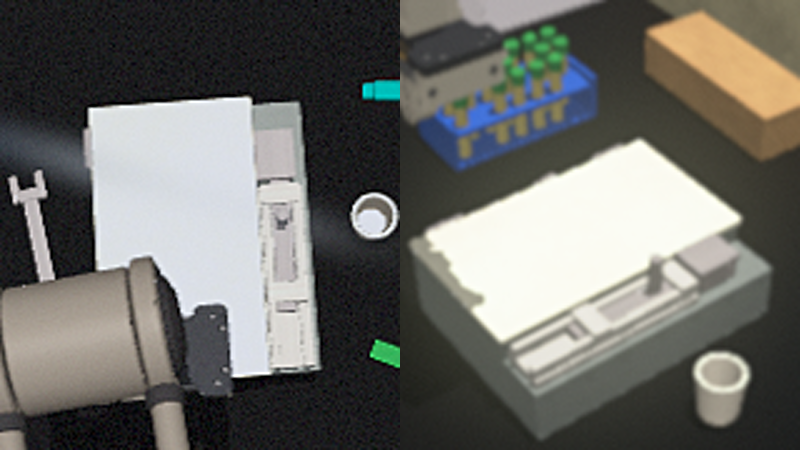

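The lid is shut, the knob stands just short of the front strap (left panel (282,222), right (655,275)), and the robot is clear of everything. Handing in.

```bash
python3 -c "
from plant import bot
print(bot.close_job())"
```

```text
the job is handed in; nothing more can be done
None
```

The lid is shut and the bolt was slid home and held on its stop with about 9.5 N for a second; the robot was clear of everything and the job is handed in, though the hand-in returned no verdict.

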